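Unstack the bisque lids and seat each on its own jar

TASK

The lids of this jar set came out of the bisque kiln as a tower on the plaster bat. Take the tower apart from the top, one lid at a time without disturbing the lids below, and set each lid gently on the jar of its own size and band colour, so that its flange drops into the mouth and it lies flat on the rim before you take the next. Drop no lid, and leave the jars standing where they are.

Things in the scene. Friction and masses are not known exactly. Their poses are not given: they have to be found in the camera images.
- lid_white: Smallest lid, terracotta, 68 mm, white ring and white dot; round knob 24 mm wide, 20 high. Below, a hollow tapered flange (41 mm across at its foot, 48 at the disc). Origin: centre of the flange's foot, z up; disc from 22 to 29 mm, knob top at 49. Starts over the green lid's knob (about 3 mm play all round): lift straight up 22 mm to free it. About 70 g.
- lid_green: Second smallest lid, terracotta, 88 mm, green ring and green dot; round knob 24 mm wide, 20 high. Below, a hollow tapered flange (61 mm across at its foot, 68 at the disc). Origin: centre of the flange's foot, z up; disc from 22 to 29 mm, knob top at 49. Starts over the blue lid's knob (about 13 mm play all round): lift straight up 22 mm to free it. About 110 g.
- lid_blue: Second largest lid, terracotta, 108 mm, blue ring and blue dot; round knob 24 mm wide, 20 high. Below, a hollow tapered flange (81 mm across at its foot, 88 at the disc). Origin: centre of the flange's foot, z up; disc from 22 to 29 mm, knob top at 49. Starts over the black lid's knob (about 23 mm play all round): lift straight up 22 mm to free it. About 160 g.
- lid_black: Largest lid, terracotta, 128 mm, black ring and black dot; round knob 24 mm wide, 20 high. Below, a hollow tapered flange (101 mm across at its foot, 108 at the disc). Origin: centre of the flange's foot, z up; disc from 22 to 29 mm, knob top at 49. Starts lowest, on an 18 mm plaster bat. About 220 g.
- jar_white: Smallest jar: open round terracotta jar 76 mm high, rim and shoulder band painted white; rim 66 mm across outside, mouth 54 mm. Loose, 400 g. Origin: centre of its underside, z up. With the white lid fully on, flange in the mouth and disc flat on the rim, the lid's origin is 54 mm above the jar's.
- jar_green: Second smallest jar: open round terracotta jar 84 mm high, rim and shoulder band painted green; rim 86 mm across outside, mouth 74 mm. Loose, 550 g. Origin: centre of its underside, z up. With the green lid fully on, flange in the mouth and disc flat on the rim, the lid's origin is 62 mm above the jar's.
- jar_blue: Second largest jar: open round terracotta jar 92 mm high, rim and shoulder band painted blue; rim 106 mm across outside, mouth 94 mm. Loose, 750 g. Origin: centre of its underside, z up. With the blue lid fully on, flange in the mouth and disc flat on the rim, the lid's origin is 70 mm above the jar's.
- jar_black: Largest jar: open round terracotta jar 100 mm high, rim and shoulder band painted black; rim 126 mm across outside, mouth 114 mm. Loose, 950 g. Origin: centre of its underside, z up. With the black lid fully on, flange in the mouth and disc flat on the rim, the lid's origin is 78 mm above the jar's.
There are look-alikes about, which are no part of the job. Leave any red look-alike of the lid_white alone.

How it is judged:
By the outcome, as a careful person would: the job done as asked, in the order asked, and still so for the second after the job is handed in, with the robot touching nothing.
It also fails if it takes over 128 s, if anything falls off the work surface, if the arm or the gripper's body presses on something with over 40 N, if the wrist force passes 120 N, or if a joint passes its speed limit or range.

ROBOT

A 7-joint arm with a two-finger parallel gripper is mounted at the origin on a cart in front of the work surface, level with it; the furniture and walls round the work are solid. World frame = base frame: x ahead of the robot, y to its left, z up, the work surface at z = 0. Lengths are in m, angles in rad, forces in N, time in s.
With the tool pointing down it reaches from about 0.425 to 0.925 m from the base axis. Payload 6.8 kg.
Tool frame: the origin (TCP) lies midway between the tips of the shut fingers; the grasp point (between the pads) lies 19 mm behind it (robot.grasp_offset is the distance from the TCP to the grasp point, in m); z points along the fingers, y is the line along which they close (so a half turn about z gives the same grasp; the last joint's range is limited). The gripper opens to 88 mm and grips with 3 to 60 N. Pads are 20 mm wide; open, the fingers measure 115 mm over their backs; the gripper's body (75 mm by 178 mm) begins 61 mm behind the grasp point.
Start: joints at [-1.327, 0.477, 0.022, 1.555, -0.011, 1.109, -0.083], TCP at [0.233, 0.634, 0.223] pointing down, gripper open.
Joint ranges: [-2.96, 2.96], [-0.34, 2.1], [-1.41, 1.46], [0.24, 2.44], [-1.37, 4.51], [0.17, 1.92], [-2.96, 2.96]. Speed limits (rad/s): [2.39, 2.39, 3.14, 3.14, 3.14, 3.14, 3.14].

INTERFACE

Orientations are given as a 3x3 rotation matrix whose columns are the frame's x, y, z axes.
In Python, from station import robot gives the robot as it stands.
- The arm moves only by the tool shift_gripper, called as name(argument=value, ...) on one line, values as JSON. Schema: {"type":"object","properties":{"plan":{"type":"array","items":{"type":"object","properties":{"trans":{"type":"array","items":{"type":"number"},"minItems":3,"maxItems":3},"r":{"type":"array","items":{"type":"number"},"minItems":3,"maxItems":3}},"additionalProperties":false},"minItems":1,"maxItems":10},"finger_gap":{"type":"number"},"grip_force":{"type":"number"},"only":{"type":"string"},"quiet":{"type":"boolean"},"lines":{"type":"string"}},"required":["plan"],"additionalProperties":false}. plan is a list of rows, 1 to 10 of them, each an object with the fields trans (a list: dx, dy, dz in units of 25 mm), r (a list: a rotation vector rx, ry, rz in units of 0.2 rad); a field left out counts as zero; each row shifts and turns the commanded pose from where the row before left it, along the tool's axes as they then stand; what a row does not reach is not made up. A row lasts 1/8 s, in which the tool goes at most 0.0625 m and 0.188 rad, less where a joint would pass 70% of its speed; a pose out of reach is approached as far as the arm can. finger_gap is the finger opening in m, set as the call begins (left out keeps the last). The fingers move at their own pace and stop on an object; grip_force is the grip in N (left out, the last holds). Time passes only in rows, so rows that do not move let the fingers close. The tool returns the time, the measured TCP pose, the force, the opening and the grip force at its end. only (a regular expression) keeps the lines of the reply that match it, lines (a string "A,B") keeps lines A to B, and quiet returns only ok. Input that does not fit is refused with a message, and nothing moves.
- robot.observe(): the state, without advancing time (a new reading comes with each control period).
- robot.read_camera(name): name is "side" or "top" or "wrist"; returns a dict with "img" (480x640x3 uint8, blue, green, red), "range_z" (480x640 float32, m along the optical axis (not along the pixel's ray), 0 where there is no reading), "mtx" (3x3 intrinsics, pixels), "R" (3x3) and "t" (3): a world point X has camera coordinates R X + t; the wrist camera has in their place "mount" (4x4, takes a point from camera to tool coordinates, whose origin is the TCP and whose axes are the flange's). Camera axes: x right, y down, z forward; pixel columns grow to the right and rows downward; lengths in m; the calibration is good to about 2 mm. The wrist camera is an equidistant fisheye: a pixel r from the principal point sees the ray r / f radians off the axis. A picture is of the moment at which its call begins: read the wrist's pose just before it.
- robot.sign_off(): hands the job in; it is judged then, once.
Trained networks look in the newest picture that a camera, given by its name, has taken for a name from the list of things; names that differ only in an ending like _2 or _b are one class to them, and where a whole thing is asked for, a point or a joint stands for the part that bears it (a point fixed in the world has none). Each returns a list of dicts, best first, with "score" (0 to 1); they miss things now and then, are a little off and sometimes report something else, mostly with a low value. They report only what shows in the picture. A call takes as long as a camera call. They do not tell look-alikes from the thing itself.
- robot.find_in(camera, label): "centre" ([x, y, z] in m, in world coordinates, good to about 4 mm: the middle of the surface that is visible of it).
- robot.regions_of(camera, label): "mask" (480x640 bool, what is visible of it).
The state is a dict: "time": time; "joint_pos": joint angles; "joint_vel": joint speeds; "joint_torque": joint torques, N m; "eef_pos": TCP position; "tool_rot": TCP orientation; "contact_force": force on the tool from outside, world axes, zero at the start; "moment": the same for the moment, N m; "grip_width": finger opening in m; "grip_force": force on a finger pad.
Only numpy, scipy, OpenCV 4.12 (cv2) and the standard library are available. Lean on these libraries where they do the work, as an engineer would, in place of code of your own. Each camera call takes 0.05 s, during which the arm holds its last target. There are 200 camera calls.

## Working session

There is one attempt and no reset: what is moved stays moved. The work goes in short steps, Python scripts to look and compute and a tool call to move; the robot and the scene stay as the last step left them, time stands still between calls to the robot, and variables do not carry over. Pictures are saved under pics/ and viewed, at most 14 in all, crops included, and the job is handed in when it is done.

```bash
mkdir -p pics; cat > h.py <<'E'
import numpy as np, cv2
from station import robot
def st():
    s=robot.observe(); return s
def cloud(c):
    v,u=np.mgrid[0:480,0:640]; z=c["range_z"]; K=c["mtx"]
    P=np.stack([(u-K[0,2])/K[0,0]*z,(v-K[1,2])/K[1,1]*z,z],-1)
    W=(P-c["t"])@c["R"]; W[z<=0]=np.nan
    return W
E
python3 - <<'E'
from h import *
s=robot.observe(); print(s["time"],s["eef_pos"],s["tool_rot"])
for n in ["top","side"]:
    c=robot.read_camera(n); cv2.imwrite(f"pics/{n}0.png",c["img"]); np.savez(f"{n}0.npz",**c)
    for l in ["white","green","blue","black"]:
        for k in ["lid_","jar_"]:
            print(n,k+l,[(np.round(d["centre"],3),round(d["score"],2)) for d in robot.find_in(n,k+l)])
    print(c["mtx"],c["R"],c["t"])
print(robot.observe()["time"])
E
```

```text
0.0 [0.2324157  0.63311452 0.22170221] [[-9.38749105e-01  3.44601041e-01 -4.89557216e-04]
 [ 3.44601366e-01  9.38747576e-01 -1.69921942e-03]
 [-1.25982134e-04 -1.76384280e-03 -9.99998436e-01]]
top lid_white [(array([ 0.363, -0.004,  0.029]), 0.84), (array([0.553, 0.363, 0.138]), 0.59)]
top jar_white [(array([0.472, 0.103, 0.051]), 0.9), (array([0.547, 0.339, 0.077]), 0.18)]
top lid_green [(array([0.541, 0.346, 0.104]), 0.55)]
top jar_green [(array([ 0.43 , -0.295,  0.036]), 0.6), (array([0.469, 0.1  , 0.053]), 0.27)]
top lid_blue [(array([0.546, 0.339, 0.077]), 0.73)]
top jar_blue [(array([ 0.641, -0.223,  0.026]), 0.96)]
top lid_black [(array([0.541, 0.343, 0.105]), 0.29), (array([ 0.431, -0.297,  0.035]), 0.29)]
top jar_black [(array([0.668, 0.017, 0.008]), 0.94)]
[[500.26831825   0.         312.96699619]
 [  0.         500.26831825 237.85330897]
 [  0.           0.           1.        ]] [[ 0.00961762 -0.99987438 -0.01259835]
 [-0.99745753 -0.00870318 -0.07072995]
 [ 0.07061142  0.01324657 -0.99741594]] [0.00465036 0.53784234 1.17406389]
side lid_white [(array([ 0.358, -0.009,  0.032]), 0.85), (array([0.551, 0.354, 0.136]), 0.66)]
side jar_white [(array([0.464, 0.07 , 0.051]), 0.97)]
side lid_green [(array([0.544, 0.336, 0.103]), 0.65), (array([0.464, 0.075, 0.052]), 0.59)]
side jar_green [(array([ 0.428, -0.324,  0.057]), 0.75), (array([ 0.624, -0.245,  0.061]), 0.32)]
side lid_blue [(array([0.549, 0.332, 0.073]), 0.64)]
side jar_blue [(array([ 0.626, -0.245,  0.064]), 0.91)]
side lid_black [(array([0.536, 0.325, 0.044]), 0.78)]
side jar_black [(array([ 0.431, -0.321,  0.055]), 0.72)]
[[543.67055398   0.         321.1026429 ]
 [  0.         543.67055398 244.78342254]
 [  0.           0.           1.        ]] [[ 0.94809669 -0.31734043  0.02019225]
 [-0.12726634 -0.43688527 -0.89046872]
 [ 0.29140342  0.84168065 -0.45459624]] [-0.47975808  0.16115942  1.17822714]
0.9
```

View pics/top0.png

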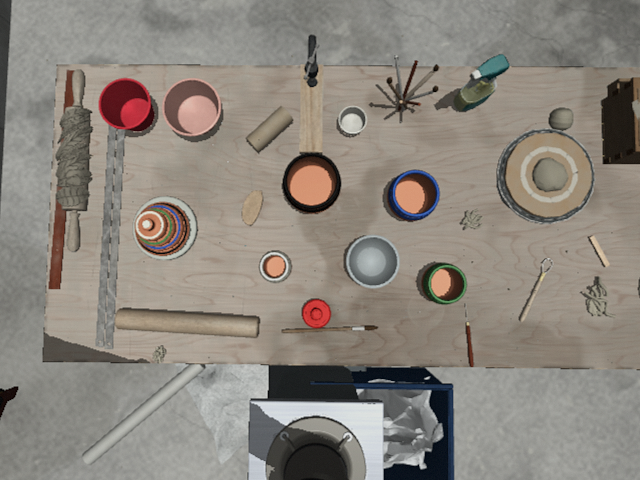

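View pics/side0.png

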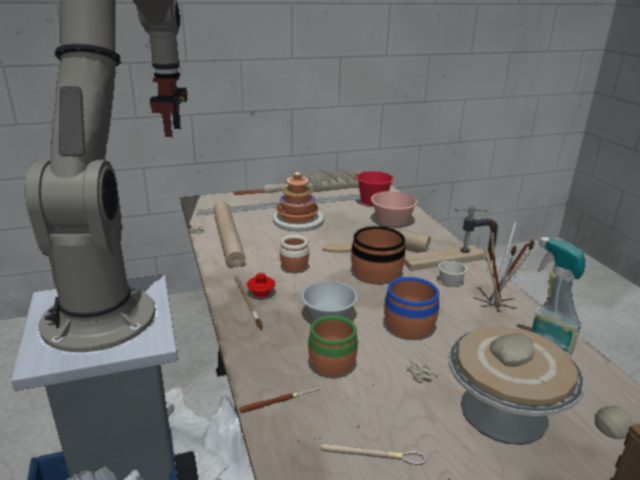

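The top view shows the tower at (150,225) and the jars: white (275,266), black (311,182), blue (414,194) and green (445,283). The red look-alike is at (316,313). The side view agrees. Next I fit circles to the rims and discs.

```bash
cat >> h.py <<'E'
from scipy.optimize import least_squares
def fit(P,r,c0):
    return least_squares(lambda c:np.hypot(P[:,0]-c[0],P[:,1]-c[1])-r,c0,loss="soft_l1",f_scale=.002).x
def near(W,c,rad,z0,z1):
    P=W.reshape(-1,3); P=P[np.isfinite(P[:,0])]
    return P[(np.hypot(P[:,0]-c[0],P[:,1]-c[1])<rad)&(P[:,2]>z0)&(P[:,2]<z1)]
def ring(W,c,r0,r1,z,tol=.006):
    """centre of a flat ring between radii r0,r1 at height z: zero residual inside it"""
    c=np.array(c[:2]); 
    for _ in range(3):
        P=near(W,c,r1+.015,z-tol,z+tol)
        def f(q):
            d=np.hypot(P[:,0]-q[0],P[:,1]-q[1]); return np.maximum(d-r1,0)+np.maximum(r0-d,0)+.1*(d-(r0+r1)/2)
        c=least_squares(f,c,loss="soft_l1",f_scale=.002).x
    return c,np.median(P[:,2]),len(P)
E
python3 - <<'E'
from h import *
J=dict(white=(.47,.1,.076,.027,.033),green=(.43,-.295,.084,.037,.043),blue=(.64,-.225,.092,.047,.053),black=(.668,.017,.1,.057,.063))
L=dict(white=(.134,.012,.034),green=(.105,.034,.044),blue=(.076,.044,.054),black=(.047,.054,.064))
for n in ["top","side"]:
    W=cloud(np.load(n+"0.npz"))
    for k,(x,y,h,a,b) in J.items(): 
        c=ring(W,(x,y),a,b,h); print(n,"jar",k,c)
        if n=="top":print("  tall neighbours",[near(W,c[0],.13,z,.4).shape[0] for z in (.11,.13)])
    for k,(h,a,b) in L.items(): print(n,"lid",k,ring(W,(.55,.35),a,b,h))
    P=near(W,(.55,.355),.03,.142,.165);print(n,"knob",P.mean(0),P.min(0),P.max(0),len(P))
s=robot.observe();R=s["tool_rot"];print(R.T@(np.array([.551,.357,.23])-s["eef_pos"]))
c=np.load("top0.npz")["img"];cv2.imwrite("pics/tow.png",cv2.resize(np.hstack([c[170:270,100:200],np.load("side0.npz")["img"][150:250,250:350]]),None,fx=4,fy=4,interpolation=cv2.INTER_CUBIC))
E
```

```text
top jar white (array([0.46974979, 0.0980294 ]), np.float64(0.07420678739172488), 292)
  tall neighbours [0, 0]
top jar green (array([ 0.43439   , -0.29021294]), np.float64(0.08236804348082004), 405)
  tall neighbours [0, 0]
top jar blue (array([ 0.63688254, -0.21948308]), np.float64(0.09040102231460477), 483)
  tall neighbours [0, 0]
top jar black (array([0.66289361, 0.01470559]), np.float64(0.09819066369603037), 577)
  tall neighbours [0, 0]
top lid white (array([0.55591306, 0.36467893]), np.float64(0.132099298423461), 616)
top lid green (array([0.5564002 , 0.36717904]), np.float64(0.1031566450305745), 430)
top lid blue (array([0.5569919 , 0.36678573]), np.float64(0.07400676484295418), 497)
top lid black (array([0.55722711, 0.36777313]), np.float64(0.04496937431407928), 534)
top knob [0.55571672 0.36374803 0.15143398] [0.54411063 0.3517244  0.14227221] [0.56803877 0.37869201 0.15770467] 122
side jar white (array([0.46636602, 0.09781207]), np.float64(0.07634540867149125), 227)
side jar green (array([ 0.43128875, -0.29034048]), np.float64(0.08441216057410134), 531)
side jar blue (array([ 0.63378494, -0.21940433]), np.float64(0.09204613031770267), 531)
side jar black (array([0.6594212 , 0.01480362]), np.float64(0.10027446174693064), 450)
side lid white (array([0.55246214, 0.36393563]), np.float64(0.13583512598618042), 159)
side lid green (array([0.55356693, 0.36933078]), np.float64(0.10692460130646811), 221)
side lid blue (array([0.55425477, 0.36945297]), np.float64(0.07807218971741914), 272)
side lid black (array([0.5548224 , 0.37128596]), np.float64(0.048885592267160646), 323)
side knob [0.55154883 0.3612366  0.15125212] [0.54098711 0.35093104 0.142083  ] [0.56351228 0.37589862 0.15988251] 55
[-0.39424247 -0.14999285 -0.00733612]
```

View pics/tow.png

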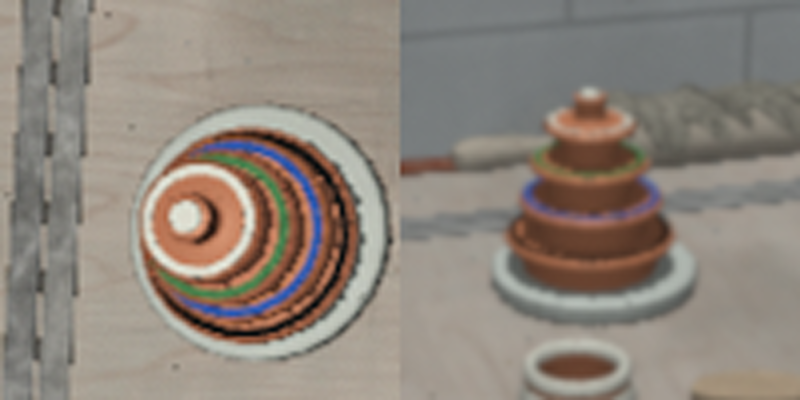

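The rows are not in the units I measure in: shifts go in units of 25 mm and turns go in units of 0.2 rad. I convert before sending: -0.0493 m is -1.972, -0.0177 m is -0.708.

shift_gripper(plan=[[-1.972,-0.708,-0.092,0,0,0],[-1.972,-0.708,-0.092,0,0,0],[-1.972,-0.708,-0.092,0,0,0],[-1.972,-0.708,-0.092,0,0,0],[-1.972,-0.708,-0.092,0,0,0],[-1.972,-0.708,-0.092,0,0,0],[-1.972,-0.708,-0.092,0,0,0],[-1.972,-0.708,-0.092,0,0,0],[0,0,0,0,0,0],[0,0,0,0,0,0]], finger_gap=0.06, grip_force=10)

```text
refused: plan[0]: [-1.972, -0.708, -0.092, 0, 0, 0] is not of type 'object' (schema: type "object"). Nothing was moved.
```

I used the wrong layout. The manual says a list of objects, one for each row; once more.

shift_gripper(plan=[{"trans": [-1.972,-0.708,-0.092]},{"trans": [-1.972,-0.708,-0.092]},{"trans": [-1.972,-0.708,-0.092]},{"trans": [-1.972,-0.708,-0.092]},{"trans": [-1.972,-0.708,-0.092]},{"trans": [-1.972,-0.708,-0.092]},{"trans": [-1.972,-0.708,-0.092]},{"trans": [-1.972,-0.708,-0.092]},{},{}], finger_gap=0.06, grip_force=10)

```text
time: 2.15
eef_pos: [0.5536, 0.3652, 0.2409]
tool_rot: [[-0.939, 0.345, -0.001], [0.345, 0.939, 0.0], [0.001, 0.0, -1.0]]
contact_force: [0.4, 0.6, -0.1]
grip_width: 0.06
grip_force: 0.0
```

```bash
cat >> h.py <<'E'
def wcloud(name=None):
    s=robot.observe(); c=robot.read_camera("wrist"); K=c["mtx"]
    if name: cv2.imwrite("pics/"+name,c["img"])
    v,u=np.mgrid[0:480,0:640]; a=u-K[0,2]; b=v-K[1,2]; r=np.hypot(a,b)+1e-9
    th=r/K[0,0]; z=c["range_z"]; t=np.tan(th)
    P=np.stack([a/r*t*z,b/r*t*z,z],-1); M=c["mount"]
    W=(P@M[:3,:3].T+M[:3,3])@s["tool_rot"].T+s["eef_pos"]; W[(z<=0)|(th>1.3)]=np.nan
    return W,c,s
E
python3 - <<'E'
from h import *
W,c,s=wcloud("w1.png"); print(c["mtx"],c["mount"],s["eef_pos"],s["tool_rot"])
for k,h,a,b in [("white",.134,.012,.034),("green",.105,.034,.044),("blue",.076,.044,.054),("black",.047,.054,.064)]: print(k,ring(W,(.554,.365),a,b,h))
P=near(W,(.554,.365),.03,.142,.165);print("knob",P.mean(0),P.min(0),P.max(0),len(P))
E
```

```text
[[371.64829954   0.         326.35524991]
 [  0.         371.64829954 236.77816521]
 [  0.           0.           1.        ]] [[-3.93015669e-04 -9.56080893e-01 -2.93102665e-01  8.11728929e-02]
 [ 9.99999489e-01 -1.02598998e-04 -1.00620896e-03  5.57464142e-04]
 [ 9.31945119e-04 -2.93102910e-01  9.56080444e-01 -1.61748945e-01]
 [ 0.00000000e+00  0.00000000e+00  0.00000000e+00  1.00000000e+00]] [0.55363122 0.3652317  0.24089118] [[-9.38746178e-01  3.44608751e-01 -6.49086054e-04]
 [ 3.44608528e-01  9.38746385e-01  4.33342113e-04]
 [ 7.58660671e-04  1.83117664e-04 -9.99999695e-01]]
white (array([0.55334415, 0.36624646]), np.float64(0.1334640687748747), 4881)
green (array([0.55402802, 0.36550967]), np.float64(0.10439042763019396), 2473)
blue (array([0.55428315, 0.36526132]), np.float64(0.07537486699606863), 2199)
black (array([0.55431433, 0.36681269]), np.float64(0.046483496205210195), 2312)
knob [0.55245792 0.36637366 0.15309344] [0.54077966 0.35297548 0.14253622] [0.56632348 0.37885025 0.15585705] 1004
```

View pics/w1.png

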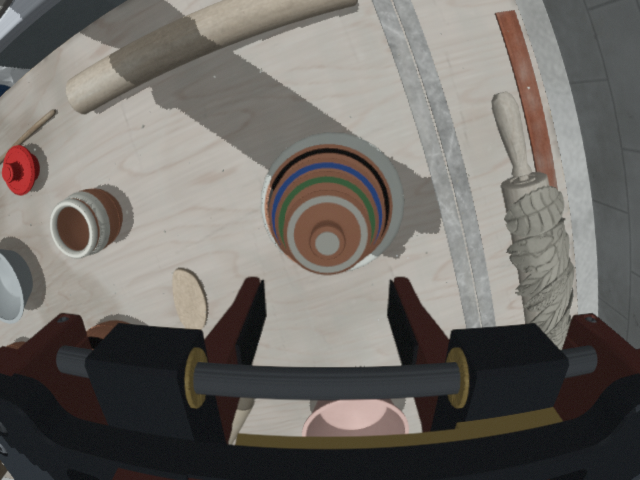

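The wrist view shows the tower centred between the fingers, knob at (327,242). All four lids are concentric within about 1 mm of the TCP, so I descend and grip the white knob.

In the tool's units: 0.0008 m is 0.032, 0.03 m is 1.2.

shift_gripper(plan=[{"trans": [0,0.032,1.2]},{"trans": [0,0,1.2]},{"trans": [0,0,1.04]},{"trans": [0,0,0.48]},{"trans": [0,0,0.24]},{},{}], finger_gap=0.06, grip_force=5)

```text
time: 3.08
eef_pos: [0.5548, 0.366, 0.1381]
tool_rot: [[-0.939, 0.345, 0.001], [0.345, 0.939, 0.001], [-0.001, 0.001, -1.0]]
contact_force: [-0.4, -0.1, -0.1]
grip_width: 0.0599
grip_force: 0.0
```

shift_gripper(plan=[{},{},{},{},{},{}], finger_gap=0.0, grip_force=15)

```text
time: 3.82
eef_pos: [0.5543, 0.3656, 0.1371]
tool_rot: [[-0.939, 0.345, -0.0], [0.345, 0.939, -0.0], [0.0, -0.0, -1.0]]
contact_force: [0.3, -0.3, 1.4]
grip_width: 0.0236
grip_force: 15.0
```

shift_gripper(plan=[{"trans": [0,0,-0.16]},{"trans": [0,0,-0.32]},{"trans": [0,0,-0.48]},{"trans": [0,0,-0.72]},{"trans": [0,0,-0.72]},{}])

```text
time: 4.58
eef_pos: [0.5555, 0.3663, 0.1996]
tool_rot: [[-0.939, 0.345, 0.003], [0.345, 0.939, 0.003], [-0.002, 0.004, -1.0]]
contact_force: [-0.4, 0.3, -1.6]
grip_width: 0.0236
grip_force: 15.0
```

shift_gripper(plan=[{"trans": [-0.04,-0.8,0]},{"trans": [-0.072,-1.6,0]},{"trans": [-0.072,-1.8,0]},{"trans": [-0.072,-1.8,0]},{"trans": [-0.072,-1.8,0]},{"trans": [-0.072,-1.8,0]},{"trans": [-0.072,-1.2,0]},{"trans": [0,-0.408,0]},{},{}])

```text
time: 5.82
eef_pos: [0.4692, 0.1, 0.197]
tool_rot: [[-0.939, 0.343, 0.0], [0.343, 0.939, 0.0], [-0.0, 0.001, -1.0]]
contact_force: [0.5, -0.4, -0.7]
grip_width: 0.0235
grip_force: 15.0
```

```bash
python3 - <<'E'
from h import *
W,c,s=wcloud("w2.png"); print(s["eef_pos"],s["grip_width"])
print("jar",ring(W,(.468,.098),.027,.033,.076))
z=s["eef_pos"][2]-.003
print("lid",ring(W,s["eef_pos"],.016,.034,z), "knobtop",near(W,s["eef_pos"],.01,z+.01,z+.03).mean(0))
E
```

```text
[0.46924061 0.10001109 0.19704208] 0.023516958835210402
jar (array([0.46685756, 0.0992404 ]), np.float64(0.07573899533886766), 1372)
lid (array([0.46936049, 0.1003189 ]), np.float64(0.19355697485270304), 7553) knobtop [0.46866309 0.10026277 0.21386085]
```

View pics/w2.png

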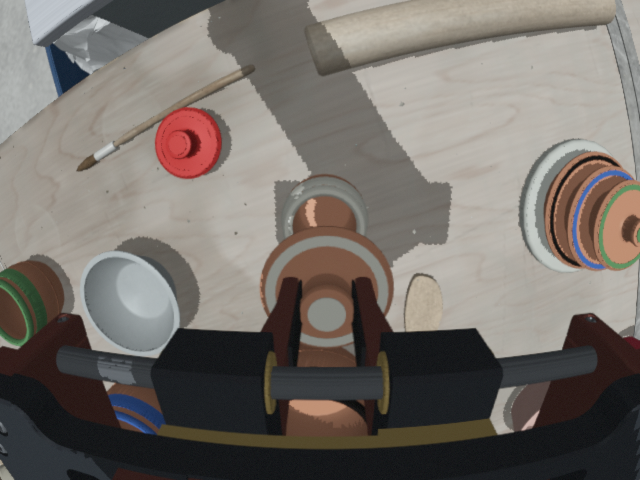

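shift_gripper(plan=[{"trans": [0.048,-0.08,0.8]},{"trans": [0,0,1.2]},{"trans": [0,0,0.8]},{"trans": [0,0,0.32]},{}])

```text
time: 6.5
eef_pos: [0.4671, 0.0975, 0.1189]
tool_rot: [[-0.939, 0.344, -0.001], [0.344, 0.939, -0.0], [0.0, -0.0, -1.0]]
contact_force: [-0.4, -0.3, -1.4]
grip_width: 0.0238
grip_force: 15.0
```

shift_gripper(plan=[{"trans": [0,0,0.24]},{"trans": [0,0,0.24]},{"trans": [0,0,0.24]},{"trans": [0,0,0.2]},{"trans": [0,0,0.16]},{"trans": [0,0,0.08]},{"trans": [0,0,0.04]},{},{}])

```text
time: 7.62
eef_pos: [0.4671, 0.097, 0.0892]
tool_rot: [[-0.939, 0.345, 0.0], [0.345, 0.939, 0.0], [-0.0, 0.0, -1.0]]
contact_force: [0.1, -0.2, -0.7]
grip_width: 0.0236
grip_force: 15.0
```

```bash
python3 - <<'E'
from h import *
s=robot.observe();print(s["contact_force"],s["eef_pos"])
W,c,s=wcloud("w3.png"); print(s["eef_pos"],s["contact_force"])
z=s["eef_pos"][2]-.003
print("lid",ring(W,s["eef_pos"],.016,.034,z))
E
```

```text
[ 0.13245135 -0.17566875 -0.66359033] [0.46712663 0.09704562 0.08919615]
[0.46712663 0.09704562 0.08919615] [ 0.13245135 -0.17566875 -0.66359033]
lid (array([0.46722979, 0.09732627]), np.float64(0.08572597655084892), 7566)
```

shift_gripper(plan=[{"trans": [0,0,0.04]},{"trans": [0,0,0.04]},{},{}])

```text
time: 8.18
eef_pos: [0.467, 0.097, 0.087]
tool_rot: [[-0.939, 0.345, -0.0], [0.345, 0.939, 0.0], [0.0, 0.0, -1.0]]
contact_force: [0.2, -0.1, -0.6]
grip_width: 0.0235
grip_force: 15.0
```

shift_gripper(plan=[{"trans": [0,0,0.028]},{},{}])

```text
time: 8.55
eef_pos: [0.467, 0.097, 0.0864]
tool_rot: [[-0.939, 0.345, 0.0], [0.345, 0.939, 0.0], [-0.0, 0.0, -1.0]]
contact_force: [-0.5, -0.6, -0.9]
grip_width: 0.0238
grip_force: 15.0
```

In the tool's units: 0.0006 m is 0.024.

shift_gripper(plan=[{"trans": [0,0,0.024]},{},{}])

```text
time: 8.93
eef_pos: [0.4671, 0.097, 0.0861]
tool_rot: [[-0.939, 0.345, 0.0], [0.345, 0.939, 0.0], [-0.0, 0.0, -1.0]]
contact_force: [-2.1, -0.9, 6.6]
grip_width: 0.0236
grip_force: 15.0
```

```bash
python3 - <<'E'
from h import *
W,c,s=wcloud("w4.png"); z=s["eef_pos"][2]-.003
print(s["eef_pos"],"lid",ring(W,s["eef_pos"],.016,.034,z))
E
```

```text
[0.46714299 0.09704548 0.08609064] lid (array([0.46719593, 0.09733226]), np.float64(0.08265978567968009), 7566)
```

Contact is at 6.6 N and the disc top is at 0.083, so the lid is seated. Now I release.

shift_gripper(plan=[{},{},{},{}], finger_gap=0.05, grip_force=5)

```text
time: 9.48
eef_pos: [0.467, 0.097, 0.0857]
tool_rot: [[-0.939, 0.345, -0.0], [0.345, 0.939, -0.0], [0.0, -0.0, -1.0]]
contact_force: [-0.1, 0.4, 0.0]
grip_width: 0.0501
grip_force: 0.0
```

shift_gripper(plan=[{"trans": [0,0,-0.4]},{"trans": [0,0,-1.2]},{"trans": [0,0,-1.6]},{"trans": [0,0,-1.6]},{}])

```text
time: 10.1
eef_pos: [0.4691, 0.0976, 0.2092]
tool_rot: [[-0.939, 0.345, 0.006], [0.345, 0.939, 0.003], [-0.005, 0.005, -1.0]]
contact_force: [-0.5, 0.1, 0.6]
grip_width: 0.0499
grip_force: 0.0
```

```bash
python3 - <<'E'
from h import *
W,c,s=wcloud("w5.png"); print(s["eef_pos"])
print("lid",ring(W,(.467,.098),.016,.034,.083))
P=near(W,(.467,.098),.031,.078,.088); A=np.c_[P[:,:2]-P[:,:2].mean(0),np.ones(len(P))];print("tilt",np.linalg.lstsq(A,P[:,2],rcond=None)[0])
E
```

```text
[0.46908935 0.09761713 0.209238  ]
lid (array([0.46706919, 0.09730326]), np.float64(0.08267596552694002), 4356)
tilt [-0.00480201 -0.0001174   0.08288829]
```

In the tool's units: 0.05 m is 2, 0.035 m is 1.4.

shift_gripper(plan=[{"trans": [0.06,1.4,0]},{"trans": [0.072,2,0]},{"trans": [0.072,2,0]},{"trans": [0.072,2,0]},{"trans": [0.072,2,0]},{"trans": [0.072,1.4,0]},{"trans": [0.016,0.48,0]},{},{}], finger_gap=0.06)

```text
time: 11.28
eef_pos: [0.5541, 0.3633, 0.2056]
tool_rot: [[-0.938, 0.347, -0.0], [0.347, 0.938, -0.001], [-0.0, -0.001, -1.0]]
contact_force: [-0.3, -0.4, -0.2]
grip_width: 0.06
grip_force: 0.0
```

```bash
python3 - <<'E'
from h import *
W,c,s=wcloud("w6.png"); print(s["eef_pos"])
C=[]
for k,h,a,b in [("green",.105,.012,.044),("blue",.076,.044,.054),("black",.047,.054,.064)]: r=ring(W,(.554,.365),a,b,h);print(k,r);C.append(r)
print(s["tool_rot"].T@(np.r_[C[0][0],.108]-s["eef_pos"]))
E
```

```text
[0.55407969 0.36328785 0.20555946]
green (array([0.55239899, 0.36619495]), np.float64(0.10456007467260583), 9224)
blue (array([0.55435405, 0.36545387]), np.float64(0.07544008668697905), 2626)
black (array([0.55443263, 0.36691233]), np.float64(0.04650055270848562), 2724)
[0.00259275 0.00227685 0.09755623]
```

shift_gripper(plan=[{"trans": [0.04,0.08,1.2]},{"trans": [0,0,1.2]},{"trans": [0,0,0.8]},{"trans": [0,0,0.44]},{"trans": [0,0,0.24]},{},{}], finger_gap=0.06, grip_force=5)

```text
time: 12.2
eef_pos: [0.5542, 0.3681, 0.1096]
tool_rot: [[-0.939, 0.345, 0.001], [0.345, 0.939, 0.001], [-0.001, 0.001, -1.0]]
contact_force: [0.7, 0.0, 0.0]
grip_width: 0.0601
grip_force: 0.0
```

shift_gripper(plan=[{},{},{},{},{},{}], finger_gap=0.0, grip_force=18)

```text
time: 12.95
eef_pos: [0.5537, 0.3676, 0.1088]
tool_rot: [[-0.939, 0.345, -0.0], [0.345, 0.939, -0.0], [0.0, -0.0, -1.0]]
contact_force: [-1.1, -1.2, 0.2]
grip_width: 0.0236
grip_force: 18.0
```

In the tool's units: -0.022 m is -0.88, -0.02 m is -0.8.

shift_gripper(plan=[{"trans": [0,0,-0.16]},{"trans": [0,0,-0.32]},{"trans": [0,0,-0.48]},{"trans": [0,0,-0.8]},{"trans": [0,0,-0.88]},{"trans": [0,0,-0.64]},{"trans": [0,0,-0.32]},{}])

```text
time: 13.95
eef_pos: [0.5539, 0.3679, 0.1993]
tool_rot: [[-0.939, 0.345, 0.001], [0.345, 0.939, 0.001], [-0.0, 0.001, -1.0]]
contact_force: [-0.5, 0.2, -0.9]
grip_width: 0.0235
grip_force: 18.0
```

shift_gripper(plan=[{"trans": [-0.136,-0.8,0]},{"trans": [-0.276,-1.6,0]},{"trans": [-0.344,-2,0]},{"trans": [-0.344,-2,0]},{"trans": [-0.344,-2,0]},{"trans": [-0.344,-2,0]},{"trans": [-0.344,-2,0]},{"trans": [-0.344,-2,0]},{"trans": [-0.344,-2,0]},{"trans": [-0.344,-2,0]}])

```text
time: 15.2
eef_pos: [0.4673, -0.0939, 0.1982]
tool_rot: [[-0.938, 0.346, -0.001], [0.346, 0.938, 0.0], [0.001, -0.0, -1.0]]
contact_force: [-0.3, -0.4, -0.2]
grip_width: 0.0236
grip_force: 18.0
```

shift_gripper(plan=[{"trans": [-0.344,-2,0]},{"trans": [-0.344,-2,0]},{"trans": [-0.344,-2,0]},{"trans": [-0.276,-1.4,0]},{"trans": [-0.064,-0.576,0]},{},{}])

```text
time: 16.08
eef_pos: [0.4332, -0.2886, 0.1984]
tool_rot: [[-0.939, 0.343, -0.0], [0.343, 0.939, 0.001], [0.001, 0.001, -1.0]]
contact_force: [-0.1, -0.2, -0.7]
grip_width: 0.0237
grip_force: 18.0
```

```bash
python3 - <<'E'
from h import *
W,c,s=wcloud("w7.png"); print(s["eef_pos"],s["grip_width"])
print("jar",ring(W,(.433,-.290),.037,.043,.084))
z=s["eef_pos"][2]-.003
print("lid",ring(W,s["eef_pos"],.016,.044,z))
E
```

```text
[ 0.43317858 -0.28862095  0.19844219] 0.023700571584985175
jar (array([ 0.43206394, -0.2897903 ]), np.float64(0.0837494711994205), 1459)
lid (array([ 0.43361365, -0.28845006]), np.float64(0.1942588544872822), 14411)
```

View pics/w7.png

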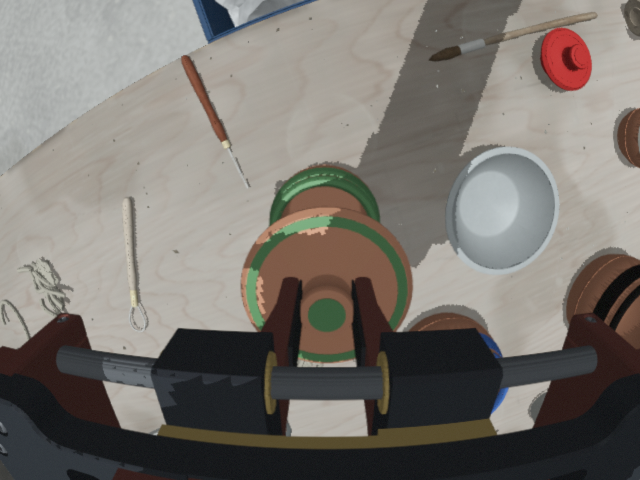

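In the tool's units: -0.0014 m is -0.056, 0.0008 m is 0.032.

shift_gripper(plan=[{"trans": [0.032,-0.056,0.6]},{"trans": [0,0,1.2]},{"trans": [0,0,0.8]},{"trans": [0,0,0.32]},{}])

```text
time: 16.75
eef_pos: [0.4314, -0.291, 0.1252]
tool_rot: [[-0.939, 0.344, -0.001], [0.344, 0.939, 0.0], [0.001, 0.0, -1.0]]
contact_force: [0.2, 0.5, -1.0]
grip_width: 0.0237
grip_force: 18.0
```

shift_gripper(plan=[{"trans": [0,0,0.24]},{"trans": [0,0,0.24]},{"trans": [0,0,0.24]},{"trans": [0,0,0.2]},{"trans": [0,0,0.12]},{"trans": [0,0,0.04]},{"trans": [0,0,0.02]},{},{}])

```text
time: 17.88
eef_pos: [0.4318, -0.2914, 0.0984]
tool_rot: [[-0.939, 0.345, 0.0], [0.345, 0.939, -0.0], [-0.0, 0.0, -1.0]]
contact_force: [0.1, -0.3, -0.2]
grip_width: 0.0237
grip_force: 18.0
```

```bash
python3 - <<'E'
from h import *
W,c,s=wcloud("w8.png"); z=s["eef_pos"][2]-.003
print(s["eef_pos"],s["contact_force"],"lid",ring(W,s["eef_pos"],.016,.044,z))
E
```

```text
[ 0.43179535 -0.29143095  0.09836156] [ 0.09123982 -0.3199251  -0.18712627] lid (array([ 0.43221472, -0.29125056]), np.float64(0.09418271402949001), 14409)
```

shift_gripper(plan=[{"trans": [0,0,0.06]},{"trans": [0,0,0.04]},{},{}])

```text
time: 18.42
eef_pos: [0.4317, -0.2914, 0.0957]
tool_rot: [[-0.939, 0.345, -0.0], [0.345, 0.939, 0.0], [0.0, 0.0, -1.0]]
contact_force: [-0.2, -0.9, -0.9]
grip_width: 0.023
grip_force: 18.0
```

shift_gripper(plan=[{"trans": [0,0,0.028]},{},{}])

```text
time: 18.8
eef_pos: [0.4317, -0.2914, 0.0951]
tool_rot: [[-0.939, 0.345, 0.0], [0.345, 0.939, -0.0], [-0.0, 0.0, -1.0]]
contact_force: [0.2, 0.3, -1.0]
grip_width: 0.0234
grip_force: 18.0
```

shift_gripper(plan=[{"trans": [0,0,0.016]},{},{}])

```text
time: 19.18
eef_pos: [0.4318, -0.2914, 0.0948]
tool_rot: [[-0.939, 0.345, 0.0], [0.345, 0.939, 0.0], [-0.0, 0.0, -1.0]]
contact_force: [-1.4, 0.9, 3.2]
grip_width: 0.023
grip_force: 18.0
```

shift_gripper(plan=[{"trans": [0,0,0.008]},{},{},{}], finger_gap=0.05, grip_force=5)

```text
time: 19.68
eef_pos: [0.4317, -0.2914, 0.0944]
tool_rot: [[-0.939, 0.345, -0.0], [0.345, 0.939, 0.0], [0.0, 0.0, -1.0]]
contact_force: [0.5, 0.6, 0.1]
grip_width: 0.0499
grip_force: 0.0
```

shift_gripper(plan=[{"trans": [0,0,-0.4]},{"trans": [0,0,-1.2]},{"trans": [0,0,-1.6]},{"trans": [0,0,-1]},{}])

```text
time: 20.3
eef_pos: [0.4329, -0.2922, 0.2017]
tool_rot: [[-0.939, 0.345, 0.004], [0.345, 0.939, -0.002], [-0.005, 0.0, -1.0]]
contact_force: [-0.6, -0.7, -0.2]
grip_width: 0.0502
grip_force: 0.0
```

```bash
python3 - <<'E'
from h import *
W,c,s=wcloud("w9.png"); print(s["eef_pos"])
C=(.432,-.291)
print("lid",ring(W,C,.016,.044,.091))
P=near(W,C,.04,.086,.096); A=np.c_[P[:,:2]-P[:,:2].mean(0),np.ones(len(P))];print("tilt",np.linalg.lstsq(A,P[:,2],rcond=None)[0])
E
```

```text
[ 0.43290901 -0.29215958  0.20174928]
lid (array([ 0.43197274, -0.29126271]), np.float64(0.09064228388516317), 8627)
tilt [-0.00247543 -0.0007075   0.09079421]
```

shift_gripper(plan=[{"trans": [0.136,1,0]},{"trans": [0.276,1.8,0]},{"trans": [0.344,2.08,0]},{"trans": [0.344,2.08,0]},{"trans": [0.344,2.08,0]},{"trans": [0.344,2.08,0]},{"trans": [0.344,2.08,0]},{"trans": [0.344,2.08,0]},{"trans": [0.344,2.08,0]},{"trans": [0.344,2.08,0]}], finger_gap=0.06)

```text
time: 21.6
eef_pos: [0.5243, 0.1934, 0.1981]
tool_rot: [[-0.939, 0.345, -0.002], [0.345, 0.939, -0.001], [0.002, -0.002, -1.0]]
contact_force: [0.9, 0.3, -0.3]
grip_width: 0.0599
grip_force: 0.0
```

shift_gripper(plan=[{"trans": [0.344,2.08,0]},{"trans": [0.344,2,0]},{"trans": [0.344,1.8,0]},{"trans": [0.264,1.044,0]},{},{}])

```text
time: 22.35
eef_pos: [0.554, 0.3639, 0.1984]
tool_rot: [[-0.938, 0.346, -0.001], [0.346, 0.938, -0.002], [0.001, -0.002, -1.0]]
contact_force: [-0.7, -0.1, 0.5]
grip_width: 0.0601
grip_force: 0.0
```

```bash
python3 - <<'E'
from h import *
W,c,s=wcloud("w10.png"); print(s["eef_pos"])
for k,h,a,b in [("blue",.076,.012,.054),("black",.047,.054,.064)]: r=ring(W,(.554,.365),a,b,h);print(k,r, s["tool_rot"].T@(np.r_[r[0],.08]-s["eef_pos"]))
print("knob",near(W,(.554,.365),.02,.09,.1).mean(0))
E
```

```text
[0.55403991 0.36387797 0.19837188]
blue (array([0.55352874, 0.36583083]), np.float64(0.07559906086507162), 12409) [0.00109451 0.00193417 0.11836823]
black (array([0.55438472, 0.36685823]), np.float64(0.04655029568839106), 2855) [0.00064653 0.00319416 0.11836504]
knob [0.55338782 0.36577516 0.0953593 ]
```

shift_gripper(plan=[{"trans": [0.02,0.032,1.2]},{"trans": [0,0,1.6]},{"trans": [0,0,1.2]},{"trans": [0,0,0.48]},{"trans": [0,0,0.24]},{},{}], finger_gap=0.06, grip_force=5)

```text
time: 23.28
eef_pos: [0.5547, 0.3671, 0.0827]
tool_rot: [[-0.939, 0.345, 0.002], [0.345, 0.939, 0.001], [-0.001, 0.002, -1.0]]
contact_force: [0.1, 0.7, 0.4]
grip_width: 0.0598
grip_force: 0.0
```

shift_gripper(plan=[{},{},{},{},{},{}], finger_gap=0.0, grip_force=22)

```text
time: 24.02
eef_pos: [0.5539, 0.3665, 0.0815]
tool_rot: [[-0.939, 0.345, -0.0], [0.345, 0.939, -0.0], [0.0, -0.0, -1.0]]
contact_force: [-1.2, -0.7, 1.4]
grip_width: 0.0232
grip_force: 22.0
```

In the tool's units: -0.026 m is -1.04, -0.024 m is -0.96.

shift_gripper(plan=[{"trans": [0,0,-0.16]},{"trans": [0,0,-0.32]},{"trans": [0,0,-0.48]},{"trans": [0,0,-0.88]},{"trans": [0,0,-1.04]},{"trans": [0,0,-0.96]},{"trans": [0,0,-0.64]},{"trans": [0,0,-0.24]},{}])

```text
time: 25.15
eef_pos: [0.5539, 0.3666, 0.1994]
tool_rot: [[-0.939, 0.345, -0.0], [0.345, 0.939, 0.0], [0.0, -0.0, -1.0]]
contact_force: [0.4, -0.6, -1.4]
grip_width: 0.0235
grip_force: 22.0
```

shift_gripper(plan=[{"trans": [-0.424,-0.8,0]},{"trans": [-0.8,-1.5,0]},{"trans": [-0.992,-1.86,0]},{"trans": [-0.992,-1.86,0]},{"trans": [-0.992,-1.86,0]},{"trans": [-0.992,-1.86,0]},{"trans": [-0.992,-1.86,0]},{"trans": [-0.992,-1.86,0]},{"trans": [-0.992,-1.86,0]},{"trans": [-0.992,-1.86,0]}])

```text
time: 26.4
eef_pos: [0.6195, -0.1189, 0.1987]
tool_rot: [[-0.938, 0.346, -0.002], [0.346, 0.938, -0.0], [0.001, -0.001, -1.0]]
contact_force: [0.8, 1.1, -1.9]
grip_width: 0.0233
grip_force: 22.0
```

shift_gripper(plan=[{"trans": [-0.992,-1.86,0]},{"trans": [-0.732,-1.372,0]},{"trans": [-0.26,-0.476,0]},{},{}])

```text
time: 27.02
eef_pos: [0.6356, -0.2173, 0.1991]
tool_rot: [[-0.94, 0.342, -0.001], [0.342, 0.94, 0.002], [0.001, 0.001, -1.0]]
contact_force: [-0.6, 0.4, -2.3]
grip_width: 0.0232
grip_force: 22.0
```

```bash
python3 - <<'E'
from h import *
W,c,s=wcloud("w11.png"); print(s["eef_pos"],s["grip_width"])
print("jar",ring(W,(.635,-.2195),.047,.053,.092))
z=s["eef_pos"][2]-.0055
print("lid",ring(W,s["eef_pos"],.016,.054,z))
E
```

```text
[ 0.63555814 -0.21728061  0.19907241] 0.02324594451459454
jar (array([ 0.63478633, -0.21885307]), np.float64(0.09178317391848402), 1478)
lid (array([ 0.63578802, -0.21698946]), np.float64(0.19316443854716966), 21880)
```

View pics/w11.png

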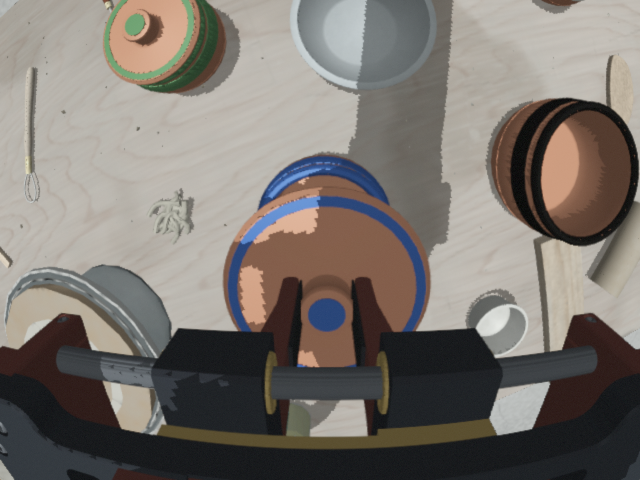

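In the tool's units: 0.025 m is 1, 0.018 m is 0.72.

shift_gripper(plan=[{"trans": [0,0,0.6]},{"trans": [0,0,1]},{"trans": [0,0,0.72]},{"trans": [0,0,0.28]},{}])

```text
time: 27.7
eef_pos: [0.6354, -0.2194, 0.134]
tool_rot: [[-0.939, 0.345, -0.001], [0.345, 0.939, 0.0], [0.001, -0.0, -1.0]]
contact_force: [0.1, 0.6, -1.5]
grip_width: 0.0235
grip_force: 22.0
```

```bash
python3 - <<'E'
from h import *
s=robot.observe();z=s["eef_pos"][2]-.0055
W,c,s=wcloud("w12.png"); print(s["eef_pos"])
print("jar",ring(W,(.635,-.2195),.047,.053,.092,.004),"lid",ring(W,s["eef_pos"],.016,.054,z))
E
```

```text
[ 0.63540158 -0.2194087   0.13398712]
jar (array([ 0.63360604, -0.21856979]), np.float64(0.09179790952971442), 1380) lid (array([ 0.63546787, -0.21910946]), np.float64(0.1280718365161326), 21857)
```

In the tool's units: 0.0005 m is 0.02, 0.006 m is 0.24.

shift_gripper(plan=[{"trans": [0.02,0,0.2]},{"trans": [0,0,0.24]},{"trans": [0,0,0.24]},{"trans": [0,0,0.2]},{"trans": [0,0,0.12]},{"trans": [0,0,0.04]},{"trans": [0,0,0.02]},{},{}])

```text
time: 28.88
eef_pos: [0.6352, -0.2194, 0.1081]
tool_rot: [[-0.939, 0.345, 0.0], [0.345, 0.939, -0.0], [-0.0, 0.0, -1.0]]
contact_force: [-0.3, 0.1, -2.5]
grip_width: 0.0234
grip_force: 22.0
```

shift_gripper(plan=[{"trans": [0,0,0.06]},{"trans": [0,0,0.028]},{},{}])

```text
time: 29.38
eef_pos: [0.6351, -0.2194, 0.1057]
tool_rot: [[-0.939, 0.345, 0.0], [0.345, 0.939, 0.0], [-0.0, 0.0, -1.0]]
contact_force: [-0.6, 1.0, -2.8]
grip_width: 0.0234
grip_force: 22.0
```

shift_gripper(plan=[{"trans": [0,0,0.02]},{},{}])

```text
time: 29.75
eef_pos: [0.6351, -0.2194, 0.1052]
tool_rot: [[-0.939, 0.345, -0.0], [0.345, 0.939, 0.0], [0.0, 0.0, -1.0]]
contact_force: [0.1, 0.0, -2.4]
grip_width: 0.0233
grip_force: 22.0
```

In the tool's units: 0.0005 m is 0.02.

shift_gripper(plan=[{"trans": [0,0,0.02]},{},{}])

```text
time: 30.12
eef_pos: [0.6351, -0.2194, 0.1047]
tool_rot: [[-0.939, 0.345, -0.0], [0.345, 0.939, 0.0], [0.0, 0.0, -1.0]]
contact_force: [0.9, -0.4, -1.9]
grip_width: 0.0231
grip_force: 22.0
```

shift_gripper(plan=[{"trans": [0,0,0.016]},{},{}])

```text
time: 30.5
eef_pos: [0.6351, -0.2194, 0.1045]
tool_rot: [[-0.939, 0.345, 0.0], [0.345, 0.939, 0.0], [-0.0, 0.0, -1.0]]
contact_force: [-0.4, 0.8, 0.7]
grip_width: 0.0231
grip_force: 22.0
```

In the tool's units: 0.0003 m is 0.012.

shift_gripper(plan=[{"trans": [0,0,0.012]},{},{}])

```text
time: 30.88
eef_pos: [0.6352, -0.2194, 0.1045]
tool_rot: [[-0.939, 0.345, 0.0], [0.345, 0.939, 0.0], [-0.0, 0.0, -1.0]]
contact_force: [-2.7, 1.9, 5.0]
grip_width: 0.0234
grip_force: 22.0
```

shift_gripper(plan=[{},{},{},{}], finger_gap=0.05, grip_force=5)

```text
time: 31.38
eef_pos: [0.6351, -0.2194, 0.1039]
tool_rot: [[-0.939, 0.345, -0.0], [0.345, 0.939, -0.0], [0.0, -0.0, -1.0]]
contact_force: [0.3, 0.9, -0.1]
grip_width: 0.0499
grip_force: 0.0
```

shift_gripper(plan=[{"trans": [0,0,-0.4]},{"trans": [0,0,-1.2]},{"trans": [0,0,-1.4]},{"trans": [0,0,-0.8]},{}])

```text
time: 32.0
eef_pos: [0.636, -0.2197, 0.2008]
tool_rot: [[-0.939, 0.345, 0.003], [0.345, 0.939, -0.001], [-0.003, 0.0, -1.0]]
contact_force: [-0.4, -0.4, -0.4]
grip_width: 0.0498
grip_force: 0.0
```

```bash
python3 - <<'E'
from h import *
W,c,s=wcloud("w13.png"); print(s["eef_pos"])
C=(.635,-.2194)
print("lid",ring(W,C,.016,.054,.099))
P=near(W,C,.05,.094,.104); A=np.c_[P[:,:2]-P[:,:2].mean(0),np.ones(len(P))];print("tilt",np.linalg.lstsq(A,P[:,2],rcond=None)[0])
E
```

```text
[ 0.63600319 -0.21971672  0.20083019]
lid (array([ 0.63573088, -0.21933874]), np.float64(0.09865714224905614), 14116)
tilt [-0.00173268 -0.00062102  0.09875304]
```

shift_gripper(plan=[{"trans": [0.424,0.8,0]},{"trans": [0.8,1.5,0]},{"trans": [0.992,1.86,0]},{"trans": [0.992,1.86,0]},{"trans": [0.992,1.86,0]},{"trans": [0.992,1.86,0]},{"trans": [0.992,1.86,0]},{"trans": [0.992,1.86,0]},{"trans": [0.992,1.86,0]},{"trans": [0.992,1.86,0]}], finger_gap=0.06)

```text
time: 33.3
eef_pos: [0.5656, 0.2656, 0.1976]
tool_rot: [[-0.939, 0.343, -0.002], [0.343, 0.939, -0.001], [0.002, -0.001, -1.0]]
contact_force: [0.5, 1.2, -0.0]
grip_width: 0.0595
grip_force: 0.0
```

shift_gripper(plan=[{"trans": [0.992,1.86,0]},{"trans": [0.732,1.372,0]},{"trans": [0.232,0.468,0]},{},{}])

```text
time: 33.92
eef_pos: [0.5547, 0.3639, 0.1988]
tool_rot: [[-0.938, 0.347, -0.0], [0.347, 0.938, -0.002], [-0.001, -0.001, -1.0]]
contact_force: [0.3, 0.2, -0.3]
grip_width: 0.06
grip_force: 0.0
```

```bash
python3 - <<'E'
from h import *
W,c,s=wcloud("w14.png"); print(s["eef_pos"])
r=ring(W,(.554,.365),.012,.064,.047);print(r, s["tool_rot"].T@(np.r_[r[0],.051]-s["eef_pos"]))
print("knob",near(W,(.554,.365),.02,.06,.08).mean(0))
E
```

```text
[0.55473377 0.363923   0.19881664]
(array([0.55297793, 0.36757083]), np.float64(0.046637688364302474), 14982) [0.00298796 0.00302271 0.14781098]
knob [0.55287991 0.36763273 0.06640444]
```

In the tool's units: 0.0018 m is 0.072, 0.0015 m is 0.06.

shift_gripper(plan=[{"trans": [0.072,0.06,1.2]},{"trans": [0,0,1.8]},{"trans": [0,0,1.8]},{"trans": [0,0,0.72]},{"trans": [0,0,0.32]},{"trans": [0,0,0.12]},{},{}], finger_gap=0.06, grip_force=5)

```text
time: 34.98
eef_pos: [0.5535, 0.3689, 0.0512]
tool_rot: [[-0.939, 0.345, 0.001], [0.345, 0.939, 0.001], [-0.001, 0.002, -1.0]]
contact_force: [0.2, -0.1, 0.4]
grip_width: 0.0599
grip_force: 0.0
```

shift_gripper(plan=[{},{},{},{},{},{}], finger_gap=0.0, grip_force=28)

```text
time: 35.72
eef_pos: [0.5529, 0.3683, 0.05]
tool_rot: [[-0.939, 0.345, -0.0], [0.345, 0.939, -0.0], [0.0, -0.0, -1.0]]
contact_force: [-0.2, 0.4, 0.5]
grip_width: 0.0232
grip_force: 28.0
```

shift_gripper(plan=[{"trans": [0,0,-0.16]},{"trans": [0,0,-0.4]},{"trans": [0,0,-0.72]},{"trans": [0,0,-1.12]},{"trans": [0,0,-1.28]},{"trans": [0,0,-1.2]},{"trans": [0,0,-0.72]},{"trans": [0,0,-0.28]},{}])

```text
time: 36.85
eef_pos: [0.5527, 0.3684, 0.1969]
tool_rot: [[-0.939, 0.345, -0.0], [0.345, 0.939, -0.0], [0.0, -0.0, -1.0]]
contact_force: [-0.0, -0.3, -2.2]
grip_width: 0.0232
grip_force: 28.0
```

shift_gripper(plan=[{"trans": [-0.448,-0.588,0]},{"trans": [-0.896,-1.18,0]},{"trans": [-1.2,-1.58,0]},{"trans": [-1.2,-1.58,0]},{"trans": [-1.2,-1.58,0]},{"trans": [-1.2,-1.58,0]},{"trans": [-1.2,-1.58,0]},{"trans": [-0.896,-1.18,0]},{"trans": [-0.528,-0.696,0]},{"trans": [-0.18,-0.24,0]}])

```text
time: 38.1
eef_pos: [0.6611, 0.013, 0.1964]
tool_rot: [[-0.938, 0.347, -0.001], [0.347, 0.938, -0.0], [0.001, -0.001, -1.0]]
contact_force: [0.1, 0.4, -2.8]
grip_width: 0.0235
grip_force: 28.0
```

shift_gripper(plan=[{},{},{}])

```text
time: 38.48
eef_pos: [0.6612, 0.0165, 0.197]
tool_rot: [[-0.94, 0.342, -0.0], [0.342, 0.94, 0.001], [0.0, 0.001, -1.0]]
contact_force: [-0.2, 0.1, -1.1]
grip_width: 0.0235
grip_force: 28.0
```

```bash
python3 - <<'E'
from h import *
s=robot.observe();z=s["eef_pos"][2]-.0035
W,c,s=wcloud("w15.png"); print(s["eef_pos"],s["grip_width"])
print("jar",ring(W,(.6612,.0148),.057,.063,.1))
print("lid",ring(W,s["eef_pos"],.016,.064,z))
E
```

```text
[0.66120193 0.01647879 0.19704085] 0.023511473855264375
jar (array([0.66056314, 0.01598803]), np.float64(0.09973124706279764), 1410)
lid (array([0.65943569, 0.01749337]), np.float64(0.193648815205536), 30579)
```

View pics/w15.png

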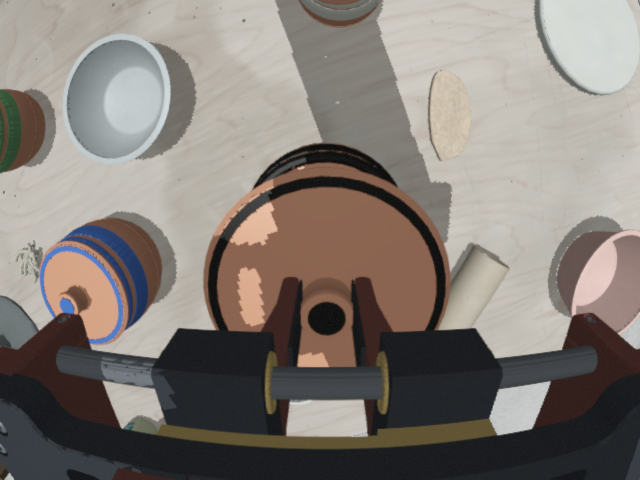

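The rows are not in the units I measure in: shifts go in units of 25 mm and turns go in units of 0.2 rad. I convert before sending: -0.0012 m is -0.048, 0.02 m is 0.8.

shift_gripper(plan=[{"trans": [-0.048,0,0.6]},{"trans": [0,0,0.8]},{"trans": [0,0,0.52]},{"trans": [0,0,0.28]},{},{}])

```text
time: 39.28
eef_pos: [0.663, 0.0144, 0.1426]
tool_rot: [[-0.939, 0.345, 0.001], [0.345, 0.939, 0.0], [-0.001, 0.0, -1.0]]
contact_force: [-0.5, 0.2, -1.5]
grip_width: 0.0235
grip_force: 28.0
```

```bash
python3 - <<'E'
from h import *
s=robot.observe();z=s["eef_pos"][2]-.0035
W,c,s=wcloud("w16.png"); print(s["eef_pos"])
print("jar",ring(W,(.6612,.0148),.057,.063,.1,.004),"lid",ring(W,s["eef_pos"],.016,.064,z))
E
```

```text
[0.66296    0.01435202 0.14256962]
jar (array([0.6604308, 0.0161588]), np.float64(0.0998922313427068), 1869) lid (array([0.66116157, 0.01536391]), np.float64(0.13916090153024915), 30577)
```

In the tool's units: 0.006 m is 0.24, 0.005 m is 0.2.

shift_gripper(plan=[{"trans": [0,0,0.24]},{"trans": [0,0,0.24]},{"trans": [0,0,0.24]},{"trans": [0,0,0.2]},{"trans": [0,0,0.16]},{"trans": [0,0,0.06]},{"trans": [0,0,0.02]},{},{}])

```text
time: 40.45
eef_pos: [0.6626, 0.0144, 0.1132]
tool_rot: [[-0.939, 0.345, 0.0], [0.345, 0.939, 0.0], [-0.0, 0.0, -1.0]]
contact_force: [0.6, 0.1, -1.9]
grip_width: 0.023
grip_force: 28.0
```

shift_gripper(plan=[{"trans": [0,0,0.06]},{"trans": [0,0,0.028]},{},{}])

```text
time: 40.95
eef_pos: [0.6625, 0.0145, 0.1108]
tool_rot: [[-0.939, 0.345, -0.0], [0.345, 0.939, 0.0], [0.0, 0.0, -1.0]]
contact_force: [-0.9, 0.1, -1.7]
grip_width: 0.0232
grip_force: 28.0
```

shift_gripper(plan=[{"trans": [0,0,0.02]},{},{}])

```text
time: 41.32
eef_pos: [0.6624, 0.0145, 0.1103]
tool_rot: [[-0.939, 0.344, -0.0], [0.344, 0.939, 0.0], [0.0, 0.0, -1.0]]
contact_force: [-1.3, 1.3, -1.3]
grip_width: 0.0229
grip_force: 28.0
```

In the tool's units: 0.0005 m is 0.02.

shift_gripper(plan=[{"trans": [0,0,0.02]},{},{}])

```text
time: 41.7
eef_pos: [0.6625, 0.0145, 0.11]
tool_rot: [[-0.939, 0.344, 0.0], [0.344, 0.939, 0.0], [0.0, 0.0, -1.0]]
contact_force: [-1.8, 1.3, 2.4]
grip_width: 0.0232
grip_force: 28.0
```

shift_gripper(plan=[{"trans": [0,0,0.016]},{},{}])

```text
time: 42.08
eef_pos: [0.6625, 0.0145, 0.11]
tool_rot: [[-0.939, 0.345, 0.0], [0.345, 0.939, 0.0], [0.0, 0.0, -1.0]]
contact_force: [-3.3, 1.7, 6.1]
grip_width: 0.0231
grip_force: 28.0
```

shift_gripper(plan=[{},{},{},{}], finger_gap=0.05, grip_force=5)

```text
time: 42.58
eef_pos: [0.6626, 0.0143, 0.1094]
tool_rot: [[-0.939, 0.345, 0.0], [0.345, 0.939, -0.0], [-0.0, -0.0, -1.0]]
contact_force: [0.2, 0.7, -0.8]
grip_width: 0.05
grip_force: 0.0
```

shift_gripper(plan=[{"trans": [0,0,-0.4]},{"trans": [0,0,-1.2]},{"trans": [0,0,-1.4]},{"trans": [0,0,-1.4]},{"trans": [0,0,-0.8]},{},{}])

```text
time: 43.45
eef_pos: [0.662, 0.0144, 0.2387]
tool_rot: [[-0.939, 0.345, -0.001], [0.345, 0.939, 0.0], [0.001, -0.0, -1.0]]
contact_force: [-0.1, 0.1, 0.0]
grip_width: 0.05
grip_force: 0.0
```

```bash
python3 - <<'E'
from h import *
W,c,s=wcloud("w17.png"); print(s["eef_pos"])
J=dict(white=(.467,.0973,.083,.034),green=(.432,-.291,.091,.044),blue=(.635,-.2194,.099,.054),black=(.6612,.0148,.107,.064))
t=robot.read_camera("top"); cv2.imwrite("pics/topend.png",t["img"])
for n,X in [("wrist",W),("top",cloud(t))]:
  for k,(x,y,h,b) in J.items():
    P=near(X,(x,y),b-.004,h-.006,h+.006)
    if len(P)<100: continue
    A=np.c_[P[:,:2]-P[:,:2].mean(0),np.ones(len(P))]
    print(n,k,ring(X,(x,y),.012,b,h),"tilt",np.linalg.lstsq(A,P[:,2],rcond=None)[0].round(4))
E
```

```text
[0.6619937  0.01444804 0.23869094]
wrist white (array([0.47213186, 0.09546025]), np.float64(0.08245919399583694), 902) tilt [ 0.0491 -0.0217  0.083 ]
wrist green (array([ 0.4331195 , -0.28731826]), np.float64(0.09088401854770622), 1598) tilt [-0.0069 -0.0112  0.0913]
wrist blue (array([ 0.63528879, -0.21656327]), np.float64(0.09880299996750017), 5757) tilt [-0.0007 -0.0007  0.099 ]
wrist black (array([0.66265202, 0.01476817]), np.float64(0.10666538714914181), 16691) tilt [-0.0005 -0.0008  0.1067]
top green (array([ 0.43352021, -0.29136199]), np.float64(0.08930937209686823), 1089) tilt [0.0071 0.0011 0.0896]
top blue (array([ 0.63733818, -0.22003268]), np.float64(0.09735461929143004), 1649) tilt [0.0021 0.0021 0.0975]
```

View pics/topend.png

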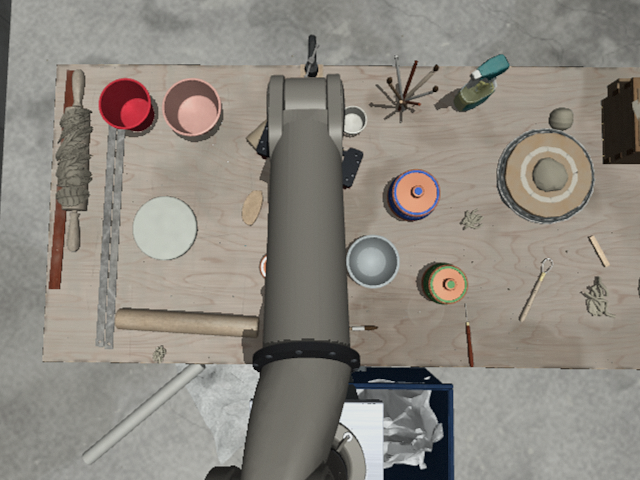

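The top view shows the bat empty at (165,228), and the blue (415,194) and green (445,284) lids on. The arm hides the black and white jars. I check the white one from the side before handing in.

```bash
python3 - <<'E'
from h import *
t=robot.read_camera("side"); cv2.imwrite("pics/sideend.png",t["img"]); X=cloud(t)
for k,x,y,h,b in [("white",.4665,.0973,.083,.034),("black",.66,.0148,.107,.064)]:
    P=near(X,(x,y),b-.004,h-.008,h+.008); A=np.c_[P[:,:2]-P[:,:2].mean(0),np.ones(len(P))]
    print(k,len(P),ring(X,(x,y),.012,b,h),np.linalg.lstsq(A,P[:,2],rcond=None)[0].round(4) if len(P) else 0)
E
```

```text
white 172 (array([0.46534905, 0.09561407]), np.float64(0.08471173767725287), 250) [-0.0121  0.0472  0.0849]
black 805 (array([0.66099425, 0.01137928]), np.float64(0.10858190785295807), 943) [0.0097 0.0151 0.1086]
```

View pics/sideend.png

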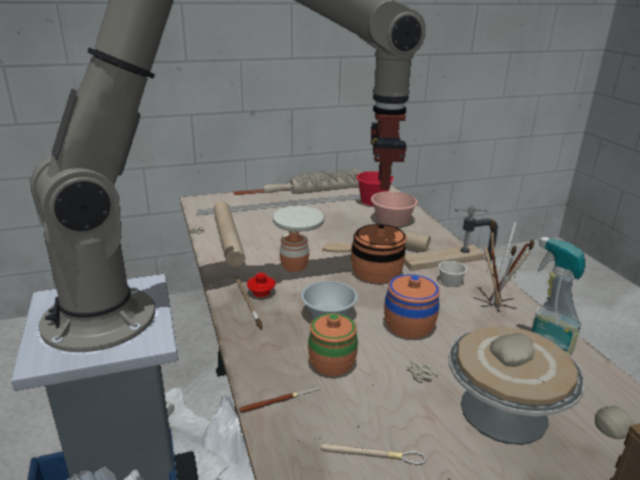

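The side view shows all four lids lying flat on their jars: white (294,250), black (378,245), blue (413,290) and green (333,330). The gripper is clear.

```bash
python3 -c "
from station import robot
print(robot.sign_off())"
```

```text
the job is handed in; nothing more can be done
None
```

The job is handed in at about 44 s: all four lids sit flat on their own jars, taken from the top down with no drops, and I saw no jar shift or tip; the judge's verdict was not shown.

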